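# Retaining cap of the parts carousel: screw home, back off a quarter turn, hold

## Task

Lift the winged screw cap up off its parking peg and screw it clockwise onto the threaded spindle of the round parts carousel until it is fully home against its stop. Then back it off a quarter turn, so that it no longer clamps the tray, and finish while still gripping the cap there: do not let go at the end. Leave the other things on the bench where they are.

Things in the scene. Friction and masses are not known exactly. Their poses are not given: they have to be found in the camera images.
- cap: 90 g screw cap, open below. Aluminium skirt 47 mm outside, 37 mm bore, 35 mm tall, 30 mm deep inside. Black upright wing on top: 44 mm long (x), 12 mm thick (y), from z = 35 to 63 mm. Origin: on the axis at the skirt's bottom rim, z up. Two lugs inside along +x and -x, reaching in to 13 mm from the axis, 4.5 mm above the rim. Alike after a half turn. Left on the thread it stays, so several grasps are fine.
- carousel: Fixed parts carousel: round grey tray, 160 mm across, rim 37 mm above the bench (it does not turn), with an upright threaded steel spindle in the middle: 24 mm core, 33 mm over the thread, tapered nose 16 mm at its tip, 71 mm above the bench. Origin: on the spindle's axis at bench level, z up. One straight white partition crosses the tray along x.
- seat (a point): Centre of the flat steel collar (52 mm across, 45 mm above the bench) at the foot of the spindle. Axes as the carousel. Fully home, the cap's origin is here, rim on the collar, its lugs against firm stops and the wing parallel to the partition (x). Backed off a quarter turn, the wing is at right angles to it and the cap 5 mm higher.
- thread_start (a point): On the spindle's axis, 54 mm above the bench: where the cap's origin is when set on at the easiest angle, wing 2.45 rad counter-clockwise of home (half turns do not count). Right-hand thread, two starts: clockwise from above lowers it 20 mm a turn; play 1.6 mm up and down, 1 mm sideways. At other angles it lands on the thread up to 10 mm higher and needs up to 5.5 rad.
- peg_stand: Fixed parking peg: dark round foot, 84 mm across, 12 mm thick, with a plain upright aluminium pin, 22 mm thick, flat top 80 mm above the bench. Origin: centre of its underside, z up. At the start the cap hangs mouth down over the pin, its rim 50 mm and the top of its wing 113 mm above the bench; it must rise 30 mm to come off.
- screwdriver: Red-handled screwdriver, 190 mm long, lying on the bench pointing away from the robot; a bystander. Origin: its underside.
- spacer: Loose aluminium ring, 48 mm across, 14 mm tall, lying near the robot; a bystander. Origin: its underside.
- pencil_cup: Empty yellow cup, 72 mm across, 90 mm tall, at the back; a bystander. Origin: its underside.
- flux_jar: Closed amber jar, 52 mm across, 60 mm tall, at the back; a bystander. Origin: its underside.
- multimeter: Red hand-held meter, 150 x 78 x 40 mm, lying at the right; a bystander. Origin: its underside.
- circuit_board: Green circuit board, 110 x 80 mm, 16 mm tall, lying at the left; a bystander. Origin: its underside.
- brush: Brush with a wooden handle lying at the back left; a bystander. Origin: its underside.
There are look-alikes about, which are no part of the job. Several things have the shape of the peg_stand; the one meant has the colours described above.

How it is judged (in metres and radians):
On the way, in this order (a step that is already met when the one before it is completed fails the run):
1. the cap is lifted up off its peg, in the gripper (z of cap in the frame of peg_stand above 0.085 m and contact force between the fingers and cap above 1 N), for 0.1 s.
2. the cap is screwed fully home: rim within 1.8 mm of the collar, on the axis, upright, wing within 12 degrees of its stop (z of cap in the frame of carousel below 0.0468 m and horizontal distance between cap and carousel below 0.003 m and angle between cap's own z axis and vertical below 0.1 rad and angle between the x axis of cap and the x axis of carousel, either way round below 0.21 rad), for 0.1 s.
At the end, for the whole second after the job is handed in: The cap sits on the carousel's thread a quarter turn (within 17 degrees) back from home, its rim 2.5 to 7.5 mm above the collar, upright and on the axis within 3 mm, still, and gripped by the fingers with more than 2 N (angle between the x axis of cap and the y axis of carousel, either way round below 0.3 rad and z of cap in the frame of carousel between 0.0475 and 0.0525 m and horizontal distance between cap and carousel below 0.003 m and angle between cap's own z axis and vertical below 0.1 rad and contact force between the fingers and cap above 2 N and angular speed of cap below 0.15 rad/s and linear speed of cap below 0.02 m/s); the arm keeps its last pose, push and grip.
It fails at once if another thing on the bench is pushed more than 30 mm from its place (distance of any of screwdriver, spacer, pencil_cup, flux_jar, multimeter, circuit_board, brush from where it was at the start of the episode above 0.03 m).
It also fails if it takes over 61 s, if anything falls off the work surface, if the arm or the gripper's body presses on something with over 40 N, if the wrist force passes 120 N, or if a joint passes its speed limit or range.

## Robot

A 6-joint arm with a two-finger parallel gripper is mounted at the origin on the work surface. World frame = base frame: x ahead of the robot, y to its left, z up, the work surface at z = 0. Lengths are in mm, angles in rad, forces in N, time in s.
With the tool pointing down it reaches from about 275 to 750 mm from the base axis. Payload 10.2 kg.
Tool frame: the origin (TCP) lies at the very end of the fingers, on their centre line; the grasp point (between the pads) lies 19 mm behind it; z points along the fingers, y is the line along which they close (so a half turn about z gives the same grasp; the last joint's range is limited). The gripper opens to 85 mm and grips with 20 to 120 N. Pads are 22 mm wide; open, the fingers measure 114 mm over their backs; the gripper's body (76 mm by 85 mm) begins 54 mm behind the grasp point. The pads swing forward as they close: fully open they stand 13 mm farther back than shut.
Start: joints at [-1.415, 0.313, 1.498, -0, 1.331, -0.223], TCP at [194.136, -487.793, 231.294] pointing down, gripper open.
Joint ranges: [-2.94, 2.94], [-0.97, 2.17], [0.19, 2.56], [-1.23, 4.37], [0.02, 3.11], [-2.88, 2.88]. Speed limits (rad/s): [2.39, 2.39, 3.01, 3.14, 3.14, 3.14].

## Interface

Orientations are given as a unit quaternion [w, x, y, z].
In Python, from rig import ctrl gives the robot as it stands.
- The arm moves only by the shell command python3 -m pendant 'ROWS' [FORCE]. ROWS is JSON, a list that holds one entry, the list of rows, each a list of 5 numbers: the shift along the tool's x, y, z normalised to -1 to 1, where 1 is 200 mm, then the turn about the tool's z normalised to -1 to 1, where 1 is pi rad, then the opening, from 0 (shut) to 1 (fully open). In form: [[[dx, dy, dz, spin, hand], ...]]. A call has 1 to 12 rows; each row is the pose to reach, as a shift and turn from the pose commanded when the call began, along the tool's axes at that moment, turning the shorter way round; what a row does not reach only later rows make up. A row lasts 1/10 s, in which the tool goes at most 50 mm and 8.59 degrees, less where a joint would pass 70% of its speed; a pose out of reach is approached as far as the arm can. A call with a number of a shift or a turn outside -1 to 1 is refused whole. A call with a gripper value outside its range is refused whole. The fingers move at their own pace and stop on an object; FORCE is the grip in N (left out, the last holds). Time passes only in rows, so rows that repeat a pose let the fingers close. It gives the time, the measured TCP pose, the force, the opening and the grip force at its end, in the units of the state.
- ctrl.sense(): the state, without advancing time (a new reading comes with each control period).
- ctrl.capture(name): name is "side" or "top" or "wrist"; returns (picture, depth): 400x640x3 uint8, blue, green, red; 400x640 float32, mm along the optical axis (not along the pixel's ray), 0 where there is no reading.
- ctrl.get_calibration(name): a dict with "K" (3x3 intrinsics, pixels), "origin" and "rotation" of the camera in the world. Camera axes: x right, y down, z forward; pixel columns grow to the right and rows downward; lengths in mm; the calibration is good to about 2 mm. A picture is of the moment at which its call begins: read the wrist's pose just before it. get_calibration takes no time and is no camera call; for the wrist camera it gives the pose at the moment of the call.
- ctrl.finish_job(): hands the job in; it is judged then, once.
The state is a dict: "time_s": time; "joints": joint angles; "dq": joint speeds; "tau": joint torques, N m; "eef_pos": TCP position; "ee_rot": TCP orientation; "force": force on the tool from outside, world axes, zero at the start; "wrist_torque": the same for the moment, N m; "grip_width": opening from 0.0 (shut) to 1.0 (fully open); "grip_force": force on a finger pad.
Only numpy, scipy, OpenCV 4.12 (cv2) and the standard library are available. Lean on these libraries where they do the work, as an engineer would, in place of code of your own. Each camera call takes 0.05 s, during which the arm holds its last target. There are 200 camera calls.

## Working session

There is one attempt and no reset: what is moved stays moved. The work goes in short steps, Python scripts to look and compute and a shell command to move; the robot and the scene stay as the last step left them, time stands still between calls to the robot, and variables do not carry over. Pictures are saved under pics/ and viewed, at most 10 in all, crops included, and the job is handed in when it is done.

```bash
mkdir -p pics; ls
python3 - <<'E'
from rig import ctrl
import cv2,numpy as np
for n in("top","side"):
    p,d=ctrl.capture(n); cv2.imwrite(f"pics/{n}0.png",p); np.save(f"{n}0.npy",d)
    c=ctrl.get_calibration(n); print(n,c)
print(ctrl.sense())
E
```

```text
pics
top {'K': array([[508.12813701,   0.        , 314.15607086],
       [  0.        , 508.12813701, 201.50769359],
       [  0.        ,   0.        ,   1.        ]]), 'origin': array([ 495.71385534,   -2.2098563 , 1358.47539243]), 'rotation': array([ 0.01984708, -0.6968068 ,  0.71663499, -0.02237551])}
side {'K': array([[508.99561716,   0.        , 315.5564469 ],
       [  0.        , 508.99561716, 195.310657  ],
       [  0.        ,   0.        ,   1.        ]]), 'origin': array([-257.90266182,  714.18366475, 1226.51325085]), 'rotation': array([ 0.15916475, -0.39830574,  0.83855938, -0.33591262])}
{'time_s': 0.1, 'joints': array([-1.41540846e+00,  3.13395680e-01,  1.49835617e+00,  1.29117447e-05,
        1.33101456e+00, -2.23422782e-01]), 'dq': array([-0.00140966, -0.00199382, -0.0025248 , -0.00205982, -0.00102248,
       -0.00070744]), 'tau': array([ 1.65951948e-03, -4.12895715e+01, -2.60143715e+01, -1.41266501e-04,
        3.02712673e-03,  4.81379288e-06]), 'eef_pos': array([ 194.09724246, -487.55404125,  230.79333339]), 'ee_rot': array([-5.86323289e-04,  9.82116491e-01,  1.88273346e-01,  2.62268220e-05]), 'force': array([0.00220758, 0.62838777, 0.1732439 ]), 'wrist_torque': array([ 0.00257215, -0.02021324,  0.03721267]), 'grip_force': 0.0, 'grip_width': 1.0015051195937625}
```

View pics/top0.png

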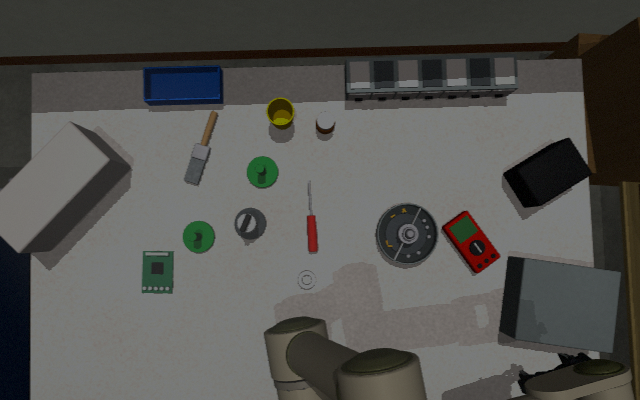

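View pics/side0.png

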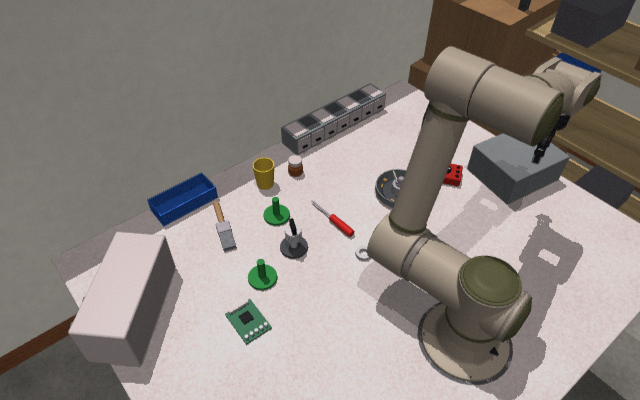

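The peg-shaped things in the top view are at (262,172) and (199,237), both green with no cap, and at (250,224), dark with an aluminium cap. The dark one fits the description. The carousel is at (407,235). I'll confirm both in an enlarged crop.

```bash
cat > h.py <<'E'
import numpy as np
from scipy.spatial.transform import Rotation as R
def ray(c,u,v):
    return R.from_quat(np.roll(c["rotation"],-1)).apply(np.linalg.inv(c["K"])@[u,v,1.])
def at_z(c,u,v,z):
    r=ray(c,u,v); o=c["origin"]; return o+r*(z-o[2])/r[2]
E
python3 - <<'E'
import cv2,numpy as np
p=cv2.imread("pics/top0.png")
a=cv2.resize(p[190:260,215:285],(400,400),interpolation=cv2.INTER_CUBIC)
b=cv2.resize(p[200:270,372:442],(400,400),interpolation=cv2.INTER_CUBIC)
o=np.hstack([a,b]); o=np.clip(o.astype(float)*1.4,0,255).astype(np.uint8)
cv2.imwrite("pics/crop0.png",o)
E
```

```text
(no output)
```

View pics/crop0.png

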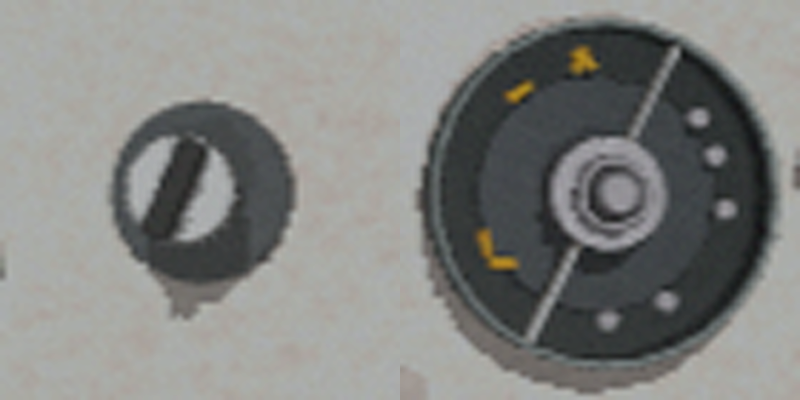

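The crop confirms it: a dark foot with the aluminium cap and black wing on the left (wing from (155,235) to (197,143)). On the right is the tray, with its collar at (607,193) and partition ends at (531,342) and (676,48).

Run:
```python
from rig import ctrl; from h import *
c=ctrl.get_calibration("top"); s=400/70
L=lambda x,y,z: at_z(c,215+x/s-.5,190+y/s-.5,z)
Q=lambda x,y,z: at_z(c,372+(x-400)/s-.5,200+y/s-.5,z)
print("cap",L(183,188,85),"foot",L(203,192,12))
w=L(197,143,113)-L(155,235,113);print("wing",L(176,189,113),np.arctan2(w[1],w[0]))
print("car",Q(607,193,45),Q(599,191,37)); w=Q(676,48,37)-Q(531,342,37); print("part",np.arctan2(w[1],w[0]))
e=ctrl.sense()["ee_rot"]; print(R.from_quat(np.roll(e,-1)).as_matrix().round(3))
w=ctrl.get_calibration("wrist"); print(w); print(ctrl.sense()["eef_pos"])
```

```text
cap [524.14253477 162.89438389  85.        ] foot [523.66077436 163.13868019  12.        ]
wing [523.17354123 162.27003663 113.        ] -0.4497995415513567
car [ 485.30811527 -247.13045902   45.        ] [ 486.25364995 -245.02147263   37.        ]
part -0.49606480356412674
[[ 0.929  0.37  -0.   ]
 [ 0.37  -0.929  0.001]
 [ 0.    -0.001 -1.   ]]
{'K': array([[338.23590327,   0.        , 318.65402792],
       [  0.        , 338.23590327, 200.11429683],
       [  0.        ,   0.        ,   1.        ]]), 'origin': array([ 263.44576347, -460.39337123,  373.35974159]), 'rotation': array([ 0.12303092,  0.81851142, -0.55498212, -0.08304998])}
[ 194.09724246 -487.55404125  230.79333339]
```

```bash
r='[0.91,-0.80,0.05,0,1]'; python3 -m pendant '[[[0.91,-0.80,0.05,0,1],[0.91,-0.80,0.05,0,1],[0.91,-0.80,0.05,0,1],[0.91,-0.80,0.05,0,1],[0.91,-0.80,0.05,0,1],[0.91,-0.80,0.05,0,1]]]' && python3 -m pendant '[[[0.91,-0.80,0.05,0,1],[0.91,-0.80,0.05,0,1],[0.91,-0.80,0.05,0,1],[0.91,-0.80,0.05,0,1],[0.91,-0.80,0.05,0,1],[0.91,-0.80,0.05,0,1]]]' && python3 -m pendant '[[[0.91,-0.80,0.05,-0.3,0.6],[0.91,-0.80,0.05,-0.735,0.6],[0.91,-0.80,0.05,-0.735,0.6],[0.91,-0.80,0.05,-0.735,0.6],[0.91,-0.80,0.05,-0.735,0.6],[0.91,-0.80,0.05,-0.735,0.6],[0.91,-0.80,0.05,-0.735,0.6],[0.91,-0.80,0.05,-0.735,0.6],[0.91,-0.80,0.05,-0.735,0.6],[0.91,-0.80,0.05,-0.735,0.6],[0.91,-0.80,0.05,-0.735,0.6],[0.91,-0.80,0.05,-0.735,0.6]]]'
python3 - <<'E'
from rig import ctrl; from h import *
s=ctrl.sense(); M=R.from_quat(np.roll(s["ee_rot"],-1)).as_matrix(); print(s["joints"],np.arctan2(M[1,0],M[0,0]))
E
```

```text
time_s: 0.7
eef_pos: [305.3, -268.1, 221.1]
ee_rot: [-0.001, 0.982, 0.191, 0.0]
force: [0.2, 0.3, -0.6]
grip_width: 1.004
grip_force: 0.0
time_s: 1.3
eef_pos: [415.0, -52.5, 210.9]
ee_rot: [-0.0, 0.982, 0.191, -0.0]
force: [-0.6, 0.1, -0.8]
grip_width: 0.999
grip_force: 0.0
time_s: 2.5
eef_pos: [524.3, 158.7, 201.0]
ee_rot: [-0.0, 0.461, 0.888, -0.0]
force: [0.3, -0.9, 0.4]
grip_width: 0.601
grip_force: 0.0
[ 8.00566622e-02  3.87502017e-01  1.47421133e+00 -3.10857083e-04
  1.28046289e+00 -5.32854171e-01] 2.1837962233065475
```

```bash
python3 -m pendant '[[[0,0,0,-0.16,0.6],[0,0,0,-0.16,0.6],[0,0,0,-0.16,0.6],[0,0,0,-0.16,0.6],[0,0,0,-0.16,0.6]]]'
python3 - <<'E'
from rig import ctrl; from h import *; import cv2
s=ctrl.sense(); c=ctrl.get_calibration("wrist"); p,d=ctrl.capture("wrist"); cv2.imwrite("pics/w1.png",p); np.save("w1.npy",d)
M=R.from_quat(np.roll(s["ee_rot"],-1)).as_matrix(); print(s["eef_pos"],np.arctan2(M[1,0],M[0,0]))
import pickle; pickle.dump((c,s),open("w1.pkl","wb"))
E
```

```text
time_s: 3.0
eef_pos: [524.3, 158.8, 201.0]
ee_rot: [-0.0, 0.228, 0.974, -0.0]
force: [0.1, -0.3, 0.3]
grip_width: 0.595
grip_force: 0.0
[524.26432524 158.81563848 201.04240378] 2.68054842556513
```

View pics/w1.png

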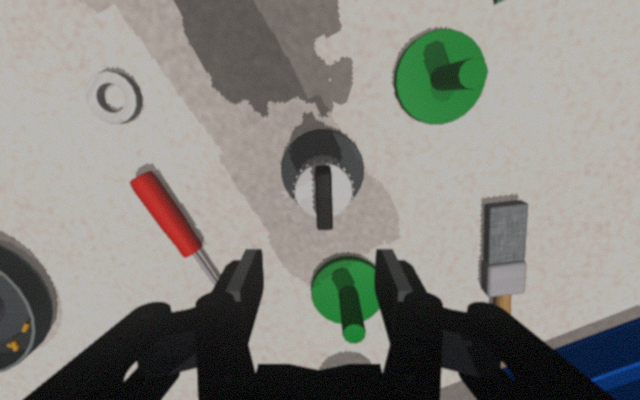

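The wrist view shows the black wing running from (323,167) to (324,229). It is nearly aligned with the tool and centred between the fingers laterally.

Run:
```python
from h import *; import pickle,cv2
c,s=pickle.load(open("w1.pkl","rb")); p=cv2.imread("pics/w1.png"); d=np.load("w1.npy")
M=R.from_quat(np.roll(s["ee_rot"],-1)); T=s["eef_pos"]
vv,uu=np.mgrid[140:250,270:380]
Rr=R.from_quat(np.roll(c["rotation"],-1)); ray_=np.stack([uu,vv,np.ones_like(uu)],-1).reshape(-1,3)@np.linalg.inv(c["K"]).T
P=Rr.apply(ray_*d[140:250,270:380].reshape(-1,1))+c["origin"]
m=(d[140:250,270:380].ravel()>0)
for lo,hi in((106,120),(78,93)):
    q=P[m&(P[:,2]>lo)&(P[:,2]<hi)]; print(lo,len(q),q.mean(0),(q.min(0)+q.max(0))/2,np.median(q[:,2]))
    rc=cv2.minAreaRect(q[:,:2].astype(np.float32)); print(rc, "tool frame centre",M.inv().apply(np.r_[rc[0],T[2]]-T))
```

```text
106 992 [521.97528725 162.88158329 112.6963268 ] [522.89612789 162.20885746 110.58357532] 112.80648152488969
((523.3297729492188, 162.2574920654297), (11.983665466308594, 44.04698181152344), 65.73772430419922) tool frame centre [ 2.36819813e+00  2.66671734e+00 -5.52406349e-04]
78 1844 [521.17170081 163.15615341  84.71295881] [523.29935759 162.38126524  84.88069852] 84.91622901037758
((522.1908569335938, 162.78744506835938), (48.49674987792969, 46.292625427246094), 64.94635772705078) tool frame centre [ 3.62396545e+00  2.63465231e+00 -1.45654613e-04]
```

```bash
python3 -m pendant '[[[0.012,0.0135,0.2,-0.012,0.5],[0.012,0.0135,0.4,-0.012,0.5],[0.012,0.0135,0.5,-0.012,0.5],[0.012,0.0135,0.56,-0.012,0.5],[0.012,0.0135,0.56,-0.012,0.5],[0.012,0.0135,0.56,-0.012,0.0],[0.012,0.0135,0.56,-0.012,0.0],[0.012,0.0135,0.56,-0.012,0.0],[0.012,0.0135,0.56,-0.012,0.0],[0.012,0.0135,0.56,-0.012,0.0],[0.012,0.0135,0.56,-0.012,0.0],[0.012,0.0135,0.56,-0.012,0.0]]]' 60
```

```text
time_s: 4.25
eef_pos: [523.8, 163.6, 90.7]
ee_rot: [0.001, 0.21, 0.978, 0.0]
force: [0.4, -0.7, 6.1]
grip_width: 0.127
grip_force: 60.0
```

```bash
python3 -m pendant '[[[0,0,-0.05,0,0],[0,0,-0.15,0,0],[0,0,-0.3,0,0],[0,0,-0.5,0,0],[0,0,-0.5,0,0],[0,0,-0.5,0,0]]]'
python3 - <<'E'
from rig import ctrl; from h import *; import cv2
s=ctrl.sense(); c=ctrl.get_calibration("wrist"); p,d=ctrl.capture("wrist"); cv2.imwrite("pics/w2.png",p)
M=R.from_quat(np.roll(s["ee_rot"],-1)).as_matrix(); psi=np.arctan2(M[1,0],M[0,0]); print(s["eef_pos"],psi)
D=np.array([485.5,-246.5,0])-s["eef_pos"]; print(D, M.T@D/200,(psi-1.954)/np.pi, (psi-.45)/np.pi)
E
```

```text
time_s: 4.85
eef_pos: [523.0, 163.6, 190.1]
ee_rot: [0.001, 0.21, 0.978, 0.0]
force: [0.2, -0.3, -1.1]
grip_width: 0.124
grip_force: 59.2
[522.99721264 163.63874885 190.05117667] 2.7191902013757563
[ -37.49721264 -410.13874885 -190.05117667] [-0.66853949 -1.94800795  0.9496326 ] 0.24356760590886886 0.72230567472929
```

View pics/w2.png

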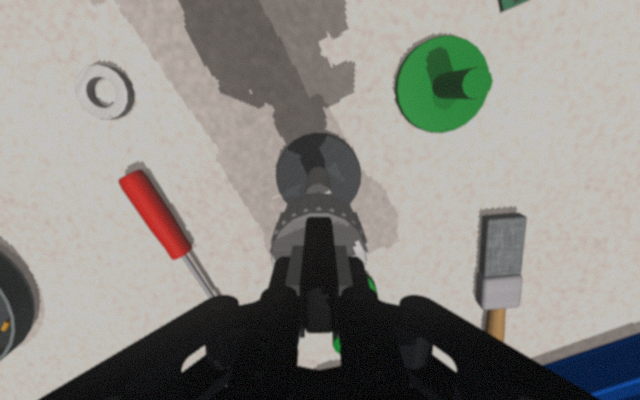

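The cap is in the gripper. The pin is visible at (318,180), so the same height and view will show the spindle.

```bash
python3 -m pendant '[[[-0.334,-0.974,0,0,0],[-0.334,-0.974,0,0,0],[-0.334,-0.974,0,0,0],[-0.334,-0.974,0,0,0],[-0.334,-0.974,0,0,0]]]' && python3 -m pendant '[[[-0.334,-0.974,0,0.05,0],[-0.334,-0.974,0,0.244,0],[-0.334,-0.974,0,0.244,0],[-0.334,-0.974,0,0.244,0],[-0.334,-0.974,0,0.244,0],[-0.334,-0.974,0,0.244,0],[-0.334,-0.974,0,0.244,0],[-0.334,-0.974,0,0.244,0]]]'
python3 - <<'E'
from rig import ctrl; from h import *; import cv2,pickle
s=ctrl.sense(); c=ctrl.get_calibration("wrist"); p,d=ctrl.capture("wrist"); cv2.imwrite("pics/w3.png",p); np.save("w3.npy",d); pickle.dump((c,s),open("w3.pkl","wb"))
M=R.from_quat(np.roll(s["ee_rot"],-1)).as_matrix(); psi=np.arctan2(M[1,0],M[0,0]); print(s["eef_pos"],psi,s["joints"])
E
```

```text
time_s: 5.4
eef_pos: [503.0, -45.7, 188.0]
ee_rot: [-0.001, 0.212, 0.977, -0.0]
force: [-0.3, -0.7, -0.7]
grip_width: 0.122
grip_force: 59.3
time_s: 6.2
eef_pos: [485.3, -245.2, 189.0]
ee_rot: [-0.0, 0.558, 0.83, 0.0]
force: [0.0, -0.8, -0.5]
grip_width: 0.126
grip_force: 59.3
[ 485.28785756 -245.18128005  188.98676427] 1.9571088938525225 [-6.83463786e-01  3.89635721e-01  1.50378175e+00  1.63946885e-04
  1.24907087e+00 -1.06982839e+00]
```

View pics/w3.png

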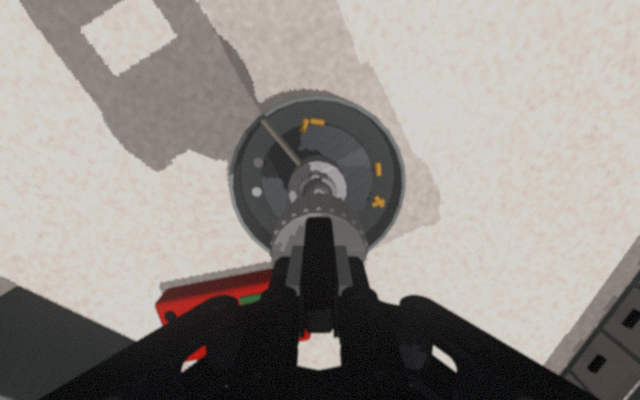

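The tray (centre about (318,182)), the partition running up-left from (300,165) to (263,118), the spindle tip at about (318,188) and the cap are all visible. I'll fit them from depth.

```bash
cat > fit.py <<'E'
import sys,pickle,cv2; from h import *; from scipy.optimize import least_squares
n=sys.argv[1]; c,s=pickle.load(open(n+".pkl","rb")); d=np.load(n+".npy"); p=cv2.imread(f"pics/{n}.png")
M=R.from_quat(np.roll(s["ee_rot"],-1)); T=s["eef_pos"]
vv,uu=np.mgrid[0:400,0:640]
ray_=np.stack([uu,vv,np.ones_like(uu)],-1).reshape(-1,3)@np.linalg.inv(c["K"]).T
P=R.from_quat(np.roll(c["rotation"],-1)).apply(ray_*d.reshape(-1,1))+c["origin"]; ok=(d.ravel()>0)
def circ(q,r,x0):
    f=least_squares(lambda x:np.hypot(*(q-x[:2]).T)-r,x0,loss="soft_l1",f_scale=.5); return f.x,len(q),np.abs(f.fun).mean()
x0=np.array([485.5,-246.5])
rr=np.hypot(*(P[:,:2]-x0).T); z=P[:,2]
def outer(mask,x0):   # outermost point in each degree sector
    q=P[mask&ok,:2]; a=np.round(np.degrees(np.arctan2(*(q-x0).T[::-1]))/3).astype(int); r=np.hypot(*(q-x0).T)
    return np.array([q[a==k][r[a==k].argmax()] for k in np.unique(a) if (a==k).sum()>0])
print("rim",circ(outer((z>33)&(z<41)&(rr<86)&(rr>74),x0),80,x0))
print("collar",circ(outer((z>42)&(z<48)&(rr<29)&(rr>21),x0),26,x0))
q=P[ok&(z>68)&(z<73)&(rr<14)]; print("tip",len(q),q.mean(0))
g=p.reshape(-1,3).astype(int)
q=P[ok&(rr>32)&(rr<77)&(z>27)&(z<45)];print("inner z",np.percentile(q[:,2],[5,50,95]))
q=q[q[:,2]>q[:,2].max()-6]; pr=P[ok&(rr>34)&(rr<72)&(z>33)&(z<45)]
if len(pr)>10: v=np.linalg.svd(pr[:,:2]-pr[:,:2].mean(0))[2][0]; print("part",len(pr),pr.mean(0),np.arctan2(v[1],v[0]))
t=T[:2]; m=ok&(np.hypot(*(P[:,:2]-t).T)<30)&(z>T[2]-25)
print(np.histogram(z[m],bins=np.arange(T[2]-25,T[2]+40,5)))
q=P[m&(z>T[2]-8)&(z<T[2]+2)]; zt=np.median(q[:,2]); print("skirt top z",zt,zt-T[2])
k=m&(abs(z-zt)<2); print("skirt",circ(outer(k,t),23.5,t), "tcp",t)
E
python3 fit.py w3
```

```text
rim (array([ 485.00534627, -250.59409332]), 99, np.float64(0.5265390883279836))
collar (array([ 485.07378775, -250.62723377]), 82, np.float64(0.44613151065030693))
tip 132 [ 481.93739657 -243.72449805   70.24069206]
inner z [28.83521388 36.33066772 37.90673252]
part 95 [ 443.72995557 -220.46118507   33.76992581] -2.586644906328935
(array([ 239,  243,  373, 2065,  315,  140,  323,  422,  479, 3063,  495,
        364]), array([163.98676427, 168.98676427, 173.98676427, 178.98676427,
       183.98676427, 188.98676427, 193.98676427, 198.98676427,
       203.98676427, 208.98676427, 213.98676427, 218.98676427,
       223.98676427]))
skirt top z 183.29827220242038 -5.688492070736771
skirt (array([ 485.12220784, -246.01928595]), 69, np.float64(0.31717174635637824)) tcp [ 485.28785756 -245.18128005]
```

```bash
python3 - <<'E'
from rig import ctrl; import pickle,cv2
c=ctrl.get_calibration("top"); s=pickle.load(open("w3.pkl","rb"))[1]; pickle.dump((c,s),open("top0.pkl","wb"))
E
python3 fit.py top0 2>&1| head -6
sed -i 's/x0=np.array(.*/x0=np.array([485.,-249.])/' fit.py; python3 fit.py w3 | head -3; python3 fit.py top0 2>/dev/null| head -3
```

```text
return _methods._mean(a, axis=axis, dtype=dtype,
  ret = ret.dtype.type(ret / rcount)
rim (array([ 485.32000915, -248.59006912]), 118, np.float64(1.5849521633839507))
collar (array([ 485.16899163, -248.18545625]), 63, np.float64(2.1318830039231185))
rim (array([ 485.02508256, -250.56393744]), 98, np.float64(0.5361889814085846))
collar (array([ 485.13293465, -250.60032515]), 80, np.float64(0.4663379765840622))
tip 132 [ 481.93739657 -243.72449805   70.24069206]
rim (array([ 485.45389117, -248.4579974 ]), 119, np.float64(1.4414620015894923))
collar (array([ 485.04149555, -249.23018537]), 66, np.float64(2.1958817344825676))
tip 36 [ 485.06387154 -248.07564171   70.74094954]
```

Run:
```python
from h import *; import pickle
c,s=pickle.load(open("w3.pkl","rb"))
a,b=at_z(c,263,118,37),at_z(c,300,165,37); w=b-a; print(a,b,np.arctan2(w[1],w[0]))
w=np.array([485.05,-250.3,37])-a; print(np.arctan2(w[1],w[0]))
e=R.from_quat(np.roll(s["ee_rot"],-1)).as_matrix(); print(e.T@np.array([0,-4.2,0]))
```

```text
[ 419.73333395 -210.67542254   37.        ] [ 463.43061486 -236.50362809   37.        ] -0.5338283594101408
-0.5452973484988515
[-3.89047825e+00 -1.58245717e+00 -2.88205520e-03]
```

```bash
python3 -m pendant '[[[-0.0195,-0.008,0.1,0,0],[-0.0195,-0.008,0.25,0,0],[-0.0195,-0.008,0.32,0,0],[-0.0195,-0.008,0.36,0,0],[-0.0195,-0.008,0.40,0,0],[-0.0195,-0.008,0.42,0,0],[-0.0195,-0.008,0.44,0,0],[-0.0195,-0.008,0.45,0,0],[-0.0195,-0.008,0.455,0,0],[-0.0195,-0.008,0.455,0,0],[-0.0195,-0.008,0.455,0,0]]]' && python3 -m pendant '[[[0,0,0.005,0,0],[0,0,0.01,0,0],[0,0,0.015,0,0],[0,0,0.015,0,0]]]'
```

```text
time_s: 7.35
eef_pos: [485.1, -250.7, 98.4]
ee_rot: [0.0, 0.56, 0.828, 0.0]
force: [1.4, 1.9, -1.4]
grip_width: 0.121
grip_force: 59.3
time_s: 7.75
eef_pos: [485.1, -250.7, 95.1]
ee_rot: [-0.0, 0.56, 0.828, 0.0]
force: [0.4, 2.3, -1.3]
grip_width: 0.124
grip_force: 59.4
```

```bash
python3 -m pendant '[[[0,0,0.005,0,0],[0,0,0.005,0,0]]]' && python3 -m pendant '[[[0,0,0.005,0,0],[0,0,0.005,0,0]]]'
```

```text
time_s: 7.95
eef_pos: [485.1, -250.7, 94.1]
ee_rot: [-0.0, 0.56, 0.828, 0.0]
force: [2.2, 2.1, -0.3]
grip_width: 0.132
grip_force: 59.4
time_s: 8.15
eef_pos: [485.0, -250.7, 93.1]
ee_rot: [-0.0, 0.56, 0.828, 0.0]
force: [0.8, 2.4, -0.8]
grip_width: 0.125
grip_force: 59.4
```

```bash
python3 -m pendant '[[[0,0,0.006,0,0],[0,0,0.006,0,0]]]' && python3 -m pendant '[[[0,0,0.006,0,0],[0,0,0.006,0,0]]]'
```

```text
time_s: 8.35
eef_pos: [485.1, -250.8, 92.3]
ee_rot: [0.0, 0.56, 0.828, -0.0]
force: [0.0, 1.6, 3.4]
grip_width: 0.126
grip_force: 60.1
time_s: 8.55
eef_pos: [485.3, -251.0, 91.9]
ee_rot: [0.0, 0.56, 0.828, -0.0]
force: [-1.8, 3.9, 9.3]
grip_width: 0.127
grip_force: 61.2
```

```bash
python3 -m pendant '[[[0,0,0.002,0.04,0],[0,0,0.004,0.08,0],[0,0,0.006,0.12,0],[0,0,0.008,0.16,0],[0,0,0.010,0.20,0],[0,0,0.012,0.24,0],[0,0,0.014,0.28,0],[0,0,0.016,0.32,0],[0,0,0.018,0.36,0],[0,0,0.020,0.40,0],[0,0,0.020,0.40,0]]]'
cat > st.py <<'E'
from rig import ctrl; from h import *
s=ctrl.sense(); M=R.from_quat(np.roll(s["ee_rot"],-1)).as_matrix(); print("psi",np.arctan2(M[1,0],M[0,0]),"Mz",s["wrist_torque"],"F",s["force"],"z",s["eef_pos"])
E
python3 st.py
```

```text
time_s: 9.65
eef_pos: [485.3, -251.0, 87.7]
ee_rot: [0.001, 0.941, 0.339, 0.0]
force: [-1.4, 2.7, 9.3]
grip_width: 0.125
grip_force: 60.8
psi 0.6921489581837462 Mz [ 0.567949    0.2546437  -0.13705459] F [-1.40990701  2.65001994  9.25841769] z [ 485.25257691 -251.01494408   87.74366415]
```

```bash
python3 -m pendant '[[[0,0,0.002,0.04,0],[0,0,0.004,0.08,0],[0,0,0.006,0.12,0],[0,0,0.008,0.16,0],[0,0,0.010,0.20,0],[0,0,0.012,0.24,0],[0,0,0.014,0.28,0],[0,0,0.016,0.32,0],[0,0,0.018,0.36,0],[0,0,0.019,0.38,0],[0,0,0.019,0.38,0]]]';python3 st.py
```

```text
time_s: 10.75
eef_pos: [485.5, -250.8, 85.7]
ee_rot: [0.0, 0.969, -0.247, 0.001]
force: [-6.6, 8.7, 25.8]
grip_width: 0.128
grip_force: 63.1
psi -0.49882462297486946 Mz [ 1.43385133  1.3200668  -0.06797226] F [-6.63858907  8.70286446 25.84883255] z [ 485.49560103 -250.80849211   85.68421718]
```

```bash
python3 -m pendant '[[[0,0,-0.005,0,0],[0,0,-0.005,0.015,0],[0,0,-0.005,0.03,0],[0,0,-0.005,0.03,0]]]';python3 st.py;  python3 - <<'E'
from rig import ctrl; from h import *; import cv2,pickle
s=ctrl.sense(); c=ctrl.get_calibration("wrist"); p,d=ctrl.capture("wrist"); np.save("w4.npy",d); pickle.dump((c,s),open("w4.pkl","wb"))
cv2.imwrite("pics/w4.png",p); cv2.imwrite("pics/w4c.png",cv2.resize(p[100:340,180:460],(700,600),interpolation=cv2.INTER_CUBIC))
E
python3 fit.py w4
```

```text
time_s: 11.15
eef_pos: [485.7, -250.7, 85.7]
ee_rot: [0.0, 0.956, -0.292, 0.001]
force: [-0.4, 6.9, 14.5]
grip_width: 0.128
grip_force: 61.7
psi -0.5927356405976094 Mz [1.17823107 0.41194265 0.06233549] F [-0.44426375  6.87349285 14.52608958] z [ 485.70924985 -250.69892359   85.72282795]
rim (array([ 484.59734973, -249.40534515]), 95, np.float64(0.6092930472399269))
collar (array([ 484.47055352, -249.52554612]), 52, np.float64(0.16975297979637863))
tip 0 [nan nan nan]
inner z [27.85611446 33.88422235 37.47423399]
part 179 [ 532.61921186 -276.07888878   33.51103091] 2.63664202652949
(array([ 218,  258,  371, 2110,  238,  133,  334,  423,  486, 3047,  494,
        372]), array([ 60.72282795,  65.72282795,  70.72282795,  75.72282795,
        80.72282795,  85.72282795,  90.72282795,  95.72282795,
       100.72282795, 105.72282795, 110.72282795, 115.72282795,
       120.72282795]))
skirt top z 79.89637246055841 -5.826455484580194
skirt (array([ 485.35690253, -250.97462254]), 67, np.float64(0.2975723911919622)) tcp [ 485.70924985 -250.69892359]fit.py:16: RuntimeWarning: Mean of empty slice.
  q=P[ok&(z>68)&(z<73)&(rr<14)]; print("tip",len(q),q.mean(0))
  ret = um.true_divide(
```

View pics/w4c.png

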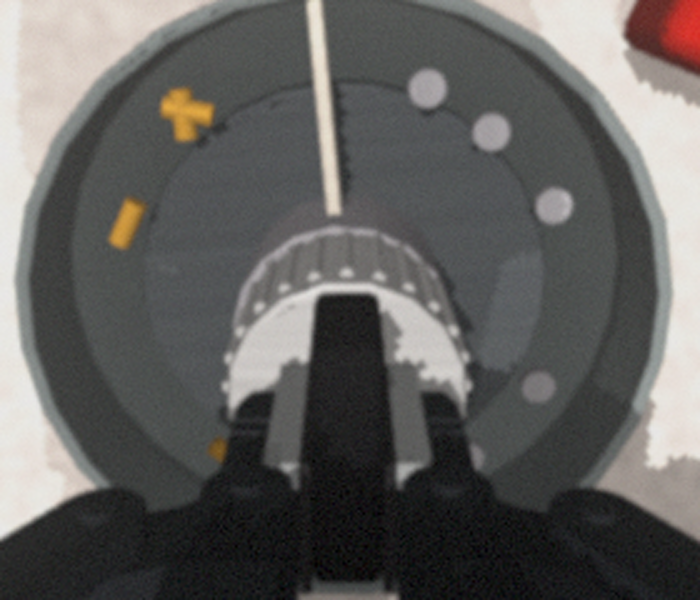

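The partition runs (315,5) to (335,213), about 5° off the wing, which is vertical at column 345. The skirt rim is down at 44.9 mm. I'll turn slightly further to feel for the stop and measure the wing against the tool.

```bash
cat >> fit.py <<'E'
q=P[ok&(np.hypot(*(P[:,:2]-t).T)<32)&(abs(z-zt-28)<2)&(M.inv().apply(P-T)[:,0]>3)]
w=M.inv().apply(q-T); b=cv2.minAreaRect(w[:,:2].astype(np.float32)); print("wing in tool",b)
E
python3 fit.py w4 2>/dev/null| tail -1; python3 fit.py w3 2>/dev/null| tail -1
python3 -m pendant '[[[0,0,-0.002,0.012,0],[0,0,-0.002,0.025,0],[0,0,-0.002,0.025,0]]]';python3 st.py
```

```text
wing in tool ((12.813139915466309, 0.5182437896728516), (19.576519012451172, 37.96099853515625), 0.09442998468875885)
wing in tool ((12.638788223266602, -0.345672607421875), (19.186189651489258, 37.71000671386719), 0.2675870954990387)
time_s: 11.5
eef_pos: [485.5, -250.9, 85.7]
ee_rot: [0.0, 0.944, -0.329, 0.001]
force: [-1.4, 4.3, 11.3]
grip_width: 0.126
grip_force: 61.4
psi -0.6700888122770974 Mz [0.88772096 0.42937569 0.48235739] F [-1.44079225  4.25754212 11.27874198] z [ 485.48037357 -250.89765649   85.74152359]
```

The stop is felt (0.48 N m at psi -0.67, rim down on the collar). Now I'll back off to wing angle about 1.04, rising 5 mm.

```bash
python3 -m pendant '[[[0,0,-0.004,0.03,0],[0,0,-0.004,-0.04,0],[0,0,-0.006,-0.08,0],[0,0,-0.009,-0.12,0],[0,0,-0.011,-0.16,0],[0,0,-0.014,-0.20,0],[0,0,-0.016,-0.24,0],[0,0,-0.018,-0.28,0],[0,0,-0.019,-0.30,0],[0,0,-0.019,-0.30,0]]]'; python3 st.py
```

```text
time_s: 12.5
eef_pos: [484.9, -250.8, 88.0]
ee_rot: [-0.0, 0.991, 0.136, -0.0]
force: [0.5, 0.8, -0.9]
grip_width: 0.129
grip_force: 59.5
psi 0.2722805007526999 Mz [ 0.29062067 -0.02735598  0.00133371] F [ 0.54358407  0.79107903 -0.94572862] z [ 484.94201611 -250.78661658   88.03594937]
```

```bash
python3 -m pendant '[[[0,0,-0.002,-0.04,0],[0,0,-0.005,-0.08,0],[0,0,-0.007,-0.12,0],[0,0,-0.009,-0.16,0],[0,0,-0.011,-0.20,0],[0,0,-0.0135,-0.248,0],[0,0,-0.0135,-0.248,0],[0,0,-0.0135,-0.248,0],[0,0,-0.0135,-0.248,0],[0,0,-0.0135,-0.248,0]]]'; python3 st.py;  python3 - <<'E'
from rig import ctrl; from h import *; import cv2,pickle
s=ctrl.sense(); c=ctrl.get_calibration("wrist"); p,d=ctrl.capture("wrist"); np.save("w5.npy",d); pickle.dump((c,s),open("w5.pkl","wb"))
cv2.imwrite("pics/w5.png",p); cv2.imwrite("pics/w5c.png",cv2.resize(p[100:340,180:460],(700,600),interpolation=cv2.INTER_CUBIC))
E
python3 fit.py w5 2>/dev/null
```

```text
time_s: 13.5
eef_pos: [485.0, -250.8, 90.9]
ee_rot: [-0.0, 0.866, 0.501, -0.0]
force: [0.0, 1.7, -1.2]
grip_width: 0.124
grip_force: 59.5
psi 1.0488302731347048 Mz [0.23442808 0.05692263 0.01720765] F [ 0.02934837  1.72085442 -1.18333893] z [ 484.96749716 -250.76625746   90.87839193]
rim (array([ 484.63917031, -250.14691736]), 98, np.float64(0.5503458840045965))
collar (array([ 484.61887837, -250.16213109]), 61, np.float64(0.24643637850023142))
tip 0 [nan nan nan]
inner z [27.8511884  33.8145613  37.63869931]
part 346 [ 485.35874709 -249.99745973   33.52226535] 2.636947188365853
(array([ 238,  255,  358, 2078,  310,  136,  311,  431,  479, 3052,  501,
        359]), array([ 65.87839193,  70.87839193,  75.87839193,  80.87839193,
        85.87839193,  90.87839193,  95.87839193, 100.87839193,
       105.87839193, 110.87839193, 115.87839193, 120.87839193,
       125.87839193]))
skirt top z 85.17073014384212 -5.707661781842248
skirt (array([ 484.53376651, -251.50321303]), 69, np.float64(0.3034575238548385)) tcp [ 484.96749716 -250.76625746]
wing in tool ((12.456086158752441, 0.008649826049804688), (37.7899055480957, 18.93216896057129), 88.98755645751953)
```

View pics/w5c.png

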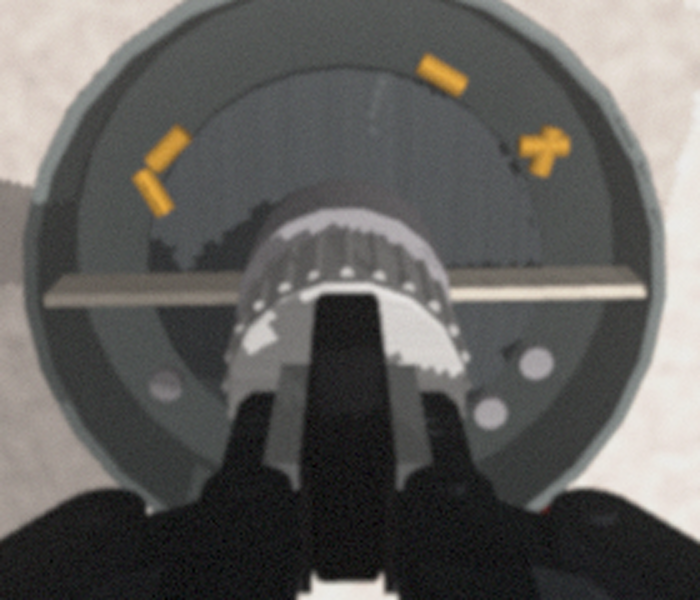

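The wing (column 345) is at right angles to the partition (rows 280–295). The rim is at 50.2 mm, forces are near zero and the grip is 59 N, so I'm handing in.

```bash
python3 -c "
from rig import ctrl
print(ctrl.finish_job())"
```

```text
the job is handed in; nothing more can be done
None
```

I screwed the cap fully home (rim on the collar, stop felt), backed it off a quarter turn to about 5 mm above the collar, and handed the job in with the cap still gripped at about 59 N; no verdict came back.

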